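# Snap the extraction pipe's clip shut with the pliers

## Robot

A 6-joint arm with a two-finger parallel gripper is mounted at the origin on the work surface. World frame = base frame: x ahead of the robot, y to its left, z up, the work surface at z = 0. Lengths are in m, angles in degrees, forces in N, time in s.
With the tool pointing down it reaches from about 0.3 to 0.75 m from the base axis. Payload 8.5 kg.
Tool frame: the origin (TCP) lies on the centre line of the jaws, within the pads' length; the fingertips stand 11 mm ahead of it and the grasp point (between the pads) lies 8 mm behind it; x points along the fingers, y is the direction in which the jaws open and shut, and the axes are right-handed (so a half turn about x gives the same grasp; the last joint's range is limited). The gripper opens to 85 mm and grips with 20 to 120 N. Pads are 22 mm wide; open, the fingers measure 114 mm over their backs; the gripper's body (76 mm by 85 mm) begins 54 mm behind the grasp point. The pads swing forward as they close: fully open they stand 13 mm farther back than shut.
Start: joints at [57.107, 21.807, 74.336, -0, 83.858, -12.336], TCP at [0.193, 0.515, 0.242] pointing down, gripper open.
Joint ranges: [-178.18, 178.18], [-50.72, 133.34], [12.68, 142.11], [-81.47, 261.47], [9.98, 163.14], [-165.26, 165.26]. Speed limits (degrees/s): [136.94, 136.94, 180, 180, 180, 180].

## Interface

Orientations are given as a 3x3 rotation matrix whose columns are the frame's x, y, z axes.
In Python, from rig import env gives the robot as it stands.
- The arm moves only by the tool carry_out, never from a script. Its argument "motion" is a list that holds one entry, the list of rows, each a list of 7 numbers: the shift along the tool's x, y, z in cm, then the turn, a rotation vector about the tool's x, y, z in rad, then the finger opening in cm, from 0 to 8.54. A call has 1 to 5 rows; each row is the pose to reach, as a shift and turn from the pose commanded when the call began, along the tool's axes at that moment; what a row does not reach only later rows make up. A row lasts 1/12 s, in which the tool goes at most 41.7 mm and 7.16 degrees, less where a joint would pass 70% of its speed; a pose out of reach is approached as far as the arm can. A call with a gripper value outside its range is refused whole. The fingers move at their own pace and stop on an object; "grip_force" is the grip in N (left out, the last holds). Time passes only in rows, so rows that repeat a pose let the fingers close. It gives the time, the measured TCP pose, the force and the opening at its end, in the units of the state.
- env.observe(): the state, without advancing time (a new reading comes with each control period).
- env.get_image(name): name is "scene" or "top" or "wrist"; returns a dict with "image" (384x512x3 uint8, red, green, blue), "fov_y" (degrees; the focal length in pixels is half the picture's height over the tangent of half this angle, whatever the lens; pixels are square), "cx", "cy" (the principal point, pixels), "k1" (the pictures are not rectified: a ray, as slopes to the right and down, at radius r is drawn at 1 + k1 r^2 times it, then the intrinsics apply), "R" (3x3) and "t" (3): a world point X has camera coordinates R X + t. Camera axes: x right, y down, z forward; pixel columns grow to the right and rows downward; lengths in m; the calibration is good to about 2 mm. A picture is of the moment at which its call begins. There is no depth.
- env.close_job(): hands the job in, once; it reports no verdict.
The state is a dict: "time_s": time; "q": joint angles; "qvel": joint speeds; "joint_efforts": joint torques, N m; "position": TCP position; "tool_rot": TCP orientation; "ft_force": force on the tool from outside, world axes, zero at the start; "wrist_torque": the same for the moment, N m; "grip_width": finger opening in m.
Only numpy, scipy, OpenCV 4.12 (cv2) and the standard library are available. Lean on these libraries where they do the work, as an engineer would, in place of code of your own. Each camera call takes 0.05 s, during which the arm holds its last target. There are 200 camera calls.

## Task

Take the pliers out of their wooden stand, set their jaws down over the two ears of the open white snap clip on the dust extraction pipe and squeeze gently until the clip clicks shut, stopping at the click so that it is not crushed. Use the pliers, not the gripper's fingers, on the clip, then put the pliers back upright in the well of their stand and let go. Leave the jars, the dish, the tools and the fossil pieces where they are.

Things in the scene. Friction and masses are not known exactly. Their poses are not given: they have to be found in the camera images.
- stand: Fixed wooden block, 94 mm (y) x 46 mm (x), rim 46 mm above the table, on a foot 108 x 60 mm. Its open well is 74 mm along y, 26 mm along x, its floor 6 mm above the table. Origin: centre of the underside, on the table.
- pliers: Dark steel pliers (about 180 g) standing upright in the well, jaws down, handles up, 155 mm tall. Origin midway between the open jaw tips, at their undersides; z up to the handles, y the line along which handles and jaws close. Jaw tips: two round bars, 8 mm diameter, 16 mm long along x, centred 23 mm either side and 4 mm up when open: 38 mm between them.
- pivot (a point): Pivot of the pliers, 65 mm above the jaw tips' undersides. The halves cross: squeezing the handles closes the jaws, about 0.86 mm per mm when held at mid-grip. The pliers' body frame belongs to the half whose handle is on +y, so it tilts by half the closing angle.
- handles (a point): Middle between the handle grips, 136 mm above the tips' undersides: rubber bars 18 mm wide (x), 6 mm thick, 34 mm tall, each with a rounded ridge (12 mm diameter, along x) across its middle at this height, 60 mm over the ridges when open. A spring holds them apart: 4 N at each grip when open, 7.5 N on a shut clip. Squeezed to about 54 mm for carrying, the jaws still stand about 33 mm apart.
- pliers_arm (a joint): Closing angle of the pliers, rad: 0 open, about 0.35 to 0.5 on a shut clip, by its size; 0.56 fully closed. The tips swing in arcs: with the pivot held still they sink about 3 mm by the time the clip is shut, so leave that much room under them.
- duct: Fixed grey dust extraction pipe, 36 mm diameter, along x on an aluminium plate (300 x 80 mm), ending at +x in a grey box (85 x 80 mm, 95 mm high). Origin: on the table under the clip. A black collar round the pipe has a flat top, 30 mm (x) x 76 mm (y), 60 mm above the table, on which the clip sits.
- clip: White snap clip: two upright ears 18 mm wide (x), 4 mm thick (y), 15 mm high above the collar's flat top; origin on that top. The +y ear is the latch, its outside 11 mm from the origin when open. The -y ear is rigid; clips differ in size, and its outside is 6 to 13.5 mm from the origin. Pushed with about 1.5 N the whole clip shifts along y, at most 13 mm from the collar's middle. z up, x along the pipe.
- latch (a joint): How far the +y ear has moved towards the -y ear, m: 0 open, 0.008 shut (then 9 to 16.5 mm over both ears, by the clip's size). It moves easily at first; the resistance climbs to about 10 N at the jaws near 0.003, falls away towards 0.006, past which it snaps shut by itself and stays shut. Squeezing it harder than 20 N at each jaw crushes it.
- jar_a: Closed glass jar with a brass-coloured lid, 54 mm diameter, 75 mm high; leave alone.
- jar_b: Small closed glass jar with a white lid, 48 mm diameter, 60 mm high; leave alone.
- brush: Brush lying on the table; leave alone.
- fragment: Loose stone fragment with a bone in it, 55 x 40 x 18 mm; leave alone.
- scraper: Flat scraper lying on the table; leave alone.
- dish: Open shallow glass dish, 68 mm diameter, 18 mm high; leave alone.
Things that resemble listed ones, but are neither listed nor needed, are in the scene too. What is shaped like the pliers but yellow is not meant. What is shaped like the stand but pink is not meant.

How it is judged (in metres and radians):
On the way, in this order (a step that is already met when the one before it is completed fails the run):
1. the pliers are lifted clear of the stand (z of pivot in the frame of stand above 0.125 m), for 0.1 s.
2. the clip is clicked shut with the pliers (value of joint latch above 0.0072 m and horizontal distance between pivot and clip below 0.03 m), for 0.2 s.
At the end, for the whole second after the job is handed in: The clip is shut (latch past 7.2 mm of 8), and the pliers stand released and at rest in the well of their stand, jaws down: pivot 60 to 80 mm above the table, within 20 mm of the stand's centre, tilted less than 0.25 rad (value of joint latch above 0.0072 m and horizontal distance between pivot and stand below 0.02 m and z of pivot in the frame of stand between 0.06 and 0.08 m and angle between pliers's own z axis and vertical below 0.25 rad and linear speed of pliers below 0.02 m/s); the robot touches nothing.
It fails at once if the pliers squeeze or press the clip and its collar too hard (20 N at each jaw, 40 N in all) (contact force between pliers and duct above 40 N).
It fails at once if the gripper's fingers touch the clip (contact force between the fingers and clip above 0.5 N).
It fails at once if a jar, the dish, a tool or the fragment is moved more than 20 mm (distance of any of jar_a, jar_b, brush, fragment, scraper, dish from where it was at the start of the episode above 0.02 m).
It also fails if it takes over 72 s, if anything falls off the work surface, if the arm or the gripper's body presses on something with over 40 N, if the wrist force passes 120 N, or if a joint passes its speed limit or range.

## Working session

There is one attempt and no reset: what is moved stays moved. The work goes in short steps, Python scripts to look and compute and a tool call to move; the robot and the scene stay as the last step left them, time stands still between calls to the robot, and variables do not carry over. Pictures are saved under pics/ and viewed, on a budget of 10 in all, crops included, one or two more only if the job needs it, and the job is handed in when it is done.

Besides the shell and the picture viewer there is one more tool, called after "Emit:" as name([rows], argument=value, ...), one row to a line, values as JSON. carry_out: Moves the arm, as the interface text tells. Its arguments: {"type":"object","properties":{"motion":{"type":"array","items":{"type":"array","items":{"type":"array","items":{"type":"number"}}}},"grip_force":{"type":"number"}},"required":["motion"]}

```bash
mkdir -p pics; ls
cat > h.py <<'E'
import numpy as np, cv2
from rig import env
def snap(name,fn=None):
    d=env.get_image(name); 
    if fn: cv2.imwrite('pics/'+fn,d['image'][:,:,::-1])
    return d
def K(d):
    H=d['image'].shape[0]; f=H/2/np.tan(np.radians(d['fov_y'])/2)
    return np.array([[f,0,d['cx']],[0,f,d['cy']],[0,0,1.]]),np.array([d['k1'],0,0,0,0.])
def proj(d,X):
    k,D=K(d); R=np.array(d['R'],float); t=np.array(d['t'],float)
    return cv2.projectPoints(np.array(X,float).reshape(-1,1,3),cv2.Rodrigues(R)[0],t,k,D)[0].reshape(-1,2)
def unproj(d,uv,z):
    k,D=K(d); R=np.array(d['R'],float); t=np.array(d['t'],float)
    p=cv2.undistortPoints(np.array(uv,float).reshape(-1,1,2),k,D).reshape(-1,2)
    r=np.c_[p,np.ones(len(p))]@R; c=-R.T@t
    return c+r*((np.atleast_1d(z)-c[2])/r[:,2])[:,None]
E
python3 - <<'E'
from h import *
a=snap('scene'); b=snap('top')
for d in(a,b): print(d['fov_y'],d['k1'],-np.array(d['R']).T@np.array(d['t']))
cv2.imwrite('pics/a.png',a['image'][:,:,::-1]);cv2.imwrite('pics/b.png',cv2.resize(b['image'][:,:,::-1],None,fx=1.5,fy=1.5,interpolation=2))
import pickle; pickle.dump((a,b),open('ab.pkl','wb'))
o=env.observe();print(o)
E
```

```text
pics
55.14021337733819 -0.02112328998695393 [1.27983746 0.16684138 0.9857925 ]
43.06336685232839 -0.09754234654866571 [ 0.43878766 -0.00466375  1.43889179]
{'time_s': 0.1, 'q': array([ 5.71081314e+01,  2.18373830e+01,  7.43788642e+01,  7.36216771e-04,
        8.38579611e+01, -1.23353810e+01]), 'qvel': array([-0.04465453, -0.08965329, -0.14203905, -0.04494991,  0.05978779,
       -0.05748101]), 'joint_efforts': array([ 4.34392132e-03, -4.49216330e+01, -2.31659174e+01, -1.16769352e-04,
        3.62976876e-03,  3.15679779e-05]), 'position': array([0.19298198, 0.51477177, 0.24178024]), 'tool_rot': array([[-7.14080187e-04,  3.51131517e-01,  9.36325877e-01],
       [-1.08061797e-03,  9.36325298e-01, -3.51132124e-01],
       [-9.99999161e-01, -1.26254706e-03, -2.89172317e-04]]), 'ft_force': array([ 0.27522136, -0.26665325,  0.7331568 ]), 'wrist_torque': array([ 0.01051352, -0.01198365, -0.02220693]), 'grip_width': 0.08555224123924664}
```

View pics/a.png

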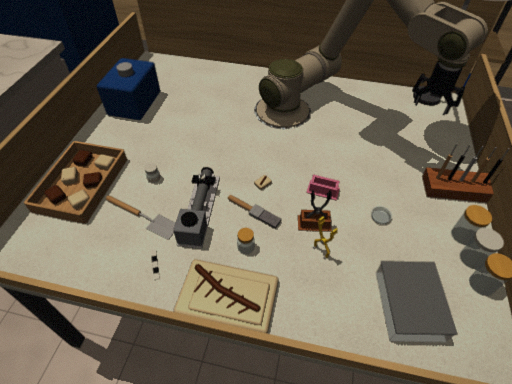

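View pics/b.png

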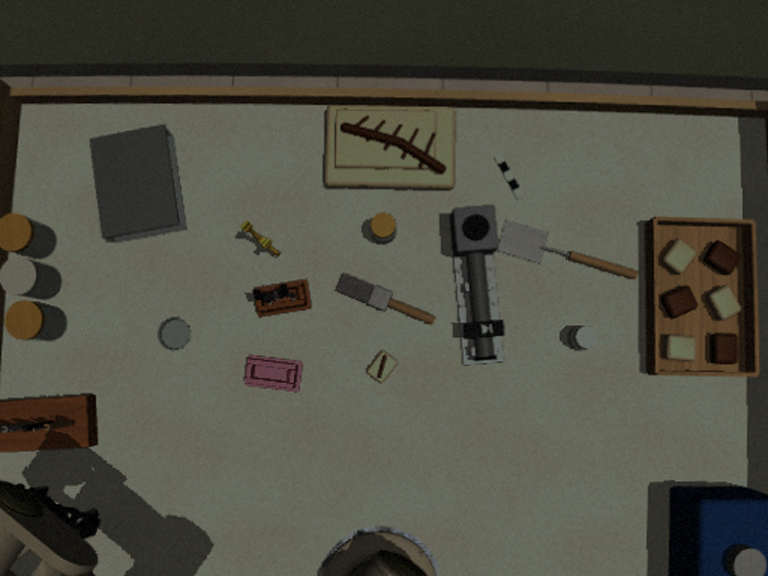

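The scene view shows the dark pliers in the brown wooden stand at about (316,215), the yellow pliers at (326,235), the empty pink stand at (324,187) and the clip's collar at about (205,185). In the enlarged top view these are at (282,296), (262,238), (272,373) and (484,327). I choose the dark pliers in the brown stand. Next is a close crop to check that.

Run:
```python
from h import *
import pickle; a,b=pickle.load(open('ab.pkl','rb'))
def crop(d,u,v,w,h,g=1.):
    im=d['image'][v:v+h,u:u+w,::-1]; im=(255*(im/255.)**g).astype(np.uint8)
    return cv2.resize(im,(400,300),interpolation=cv2.INTER_CUBIC)
# windows 64x48 or 80x60
A=np.vstack([np.hstack([crop(a,280,178,80,60,.6),crop(a,165,155,80,60,.6)]),np.hstack([crop(b,156,174,64,48,.5),crop(b,290,194,64,48,.5)])])
cv2.imwrite('pics/c.png',A)
```

```text
(no output)
```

View pics/c.png

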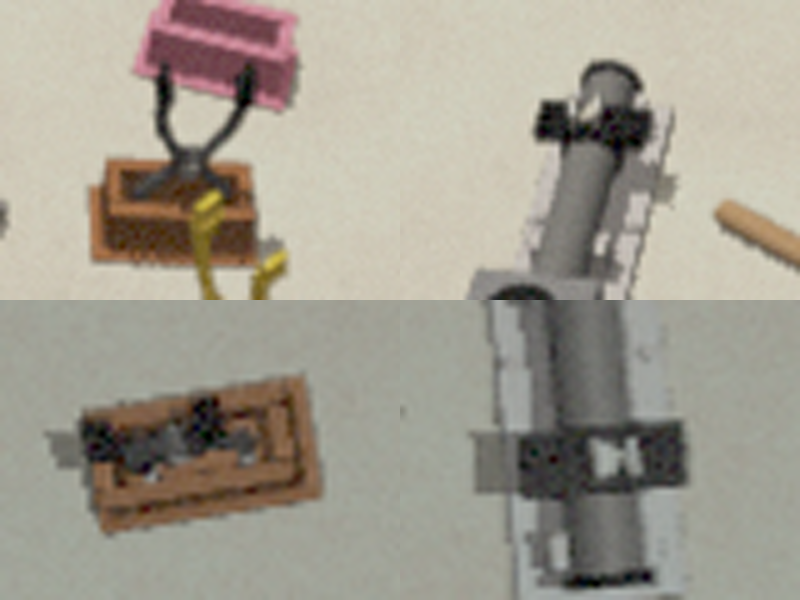

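Run:
```python
from h import *
import pickle; a,b=pickle.load(open('ab.pkl','rb'))
s=lambda x,y,w=80,u=280,v=178,oy=0,ox=0:(u+(x-ox)*w/400,v+(y-oy)*w/400)
print('scene pivot/handleL,R',unproj(a,[s(192,158)],.071),unproj(a,[s(163,75),s(248,75)],.148))
T=lambda x,y:(156+x/6.25,174+(y-300)/6.25)
print('top handles',unproj(b,[T(100,440),T(207,420)],.16))
print('foot/rim',unproj(b,[T(102,533),T(323,493)],.0),unproj(b,[T(83,412),T(305,376)],.046))
C=lambda x,y:(290+(x-400)/6.25,194+(y-300)/6.25)
print('ears',unproj(b,[C(602,460),C(632,459)],.075))
print('collar',unproj(b,[C(520,430),C(522,497),C(685,420),C(685,485)],.06))
print('ears scene',unproj(a,[(165+(585-400)/5,155+108/5)],.075), 'collar',unproj(a,[(165+x/5,155+y/5) for x,y in((140,100),(252,108))],.06))
o=env.observe()
```

```text
scene pivot/handleL,R [[0.55767016 0.2101681  0.071     ]] [[0.56055984 0.18261934 0.148     ]
 [0.54902367 0.23201236 0.148     ]]
top handles [[0.55358347 0.22527292 0.16      ]
 [0.56309994 0.17993121 0.16      ]]
foot/rim [[0.52352466 0.251366   0.        ]
 [0.54499954 0.1464136  0.        ]] [[0.57664758 0.25420435 0.046     ]
 [0.59558656 0.15164831 0.046     ]]
ears [[ 0.50515441 -0.18427946  0.075     ]
 [ 0.50588463 -0.19776296  0.075     ]]
collar [[ 0.51871161 -0.14885286  0.06      ]
 [ 0.48836189 -0.15014106  0.06      ]
 [ 0.52483998 -0.22386677  0.06      ]
 [ 0.49533209 -0.22409274  0.06      ]]
ears scene [[ 0.51103112 -0.18554711  0.075     ]] collar [[ 0.49833014 -0.22351068  0.06      ]
 [ 0.4879963  -0.14707059  0.06      ]]
```

```bash
cat >> h.py <<'E'
def go(p,yaw):
    """shift (cm) and rotvec in tool axes to a tool-down pose whose tool y is at yaw deg from world y"""
    from scipy.spatial.transform import Rotation as Ro
    o=env.observe(); R=np.array(o['tool_rot']); c,s=np.cos(np.radians(yaw)),np.sin(np.radians(yaw))
    G=np.array([[0,-s,c],[0,c,s],[-1,0,0]])
    print('t',o['time_s'],'pos',o['position'].round(4),'w',round(o['grip_width'],4),'F',o['ft_force'].round(1),'q',o['q'].round(0))
    print('shift cm',(R.T@(np.array(p)-o['position'])*100).round(2),'rot',Ro.from_matrix(R.T@G).as_rotvec().round(3))
E
python3 -c "
from h import *
go([.557,.206,.27],12)"
```

```text
t 0.1 pos [0.193  0.5148 0.2418] w 0.0856 F [ 0.3 -0.3  0.7] q [ 57.  22.  74.   0.  84. -12.]
shift cm [ -2.81 -16.13  44.93] rot [-0.568 -0.001  0.001]
```

Emit:
carry_out([
  [[-2.8,-1.3,3.6,-0.11,0,0,8.5],[-2.8,-2.6,7.2,-0.23,0,0,8.5],[-2.8,-3.9,10.8,-0.34,0,0,8.5],[-2.8,-5.2,14.4,-0.45,0,0,8.5],[-2.8,-6.5,18.0,-0.57,0,0,8.5]],
])

```text
time_s: 0.52
position: [0.3348, 0.394, 0.2702]
tool_rot: [[-0.0, -0.195, 0.981], [-0.0, 0.981, 0.195], [-1.0, -0.0, -0.0]]
ft_force: [-0.3, 0.6, 0.3]
grip_width: 0.0849
```

```bash
python3 -c "
from h import *
go([.557,.206,.27],12)"
```

```text
t 0.5167 pos [0.3348 0.394  0.2702] w 0.0849 F [-0.3  0.6  0.3] q [ 37.  17.  76.  -0.  86. -65.]
shift cm [ 2.000e-02 -2.278e+01  1.812e+01] rot [-0.013 -0.     0.   ]
```

Emit:
carry_out([
  [[0,-3.2,2.5,-0.013,0,0,8.5],[0,-6.4,5.0,-0.013,0,0,8.5],[0,-9.6,7.5,-0.013,0,0,8.5],[0,-12.8,10.0,-0.013,0,0,8.5],[0,-16.0,12.5,-0.013,0,0,8.5]],
])

```text
time_s: 0.93
position: [0.488, 0.2604, 0.2701]
tool_rot: [[-0.001, -0.203, 0.979], [-0.0, 0.979, 0.203], [-1.0, -0.0, -0.001]]
ft_force: [-0.1, 0.8, 0.1]
grip_width: 0.0851
```

Emit:
carry_out([
  [[0,-3.2,2.7,0,0,0,8.5],[0,-6.7,5.6,0,0,0,8.5],[0,-6.7,5.6,0,0,0,8.5]],
])

```text
time_s: 1.18
position: [0.5595, 0.2032, 0.2688]
tool_rot: [[-0.001, -0.197, 0.98], [-0.001, 0.98, 0.197], [-1.0, -0.001, -0.001]]
ft_force: [-0.8, 0.6, -0.2]
grip_width: 0.085
```

Run:
```python
from h import *
go([.557,.206,.27],12)
d=snap('wrist','d.png')
import pickle; pickle.dump(d,open('d.pkl','wb'))
R=np.array(d['R']);print(-R.T@np.array(d['t']),R[2],d['fov_y'])
```

```text
t 1.1833 pos [0.5595 0.2032 0.2688] w 0.085 F [-0.8  0.6 -0.2] q [  9.  26.  64.  -0.  91. -93.]
shift cm [-0.12  0.32 -0.19] rot [-0.011 -0.001  0.001]
[0.4801235  0.18683085 0.39965581] [ 0.31188979  0.06175427 -0.94810926] 67.90981166291277
```

View pics/d.png

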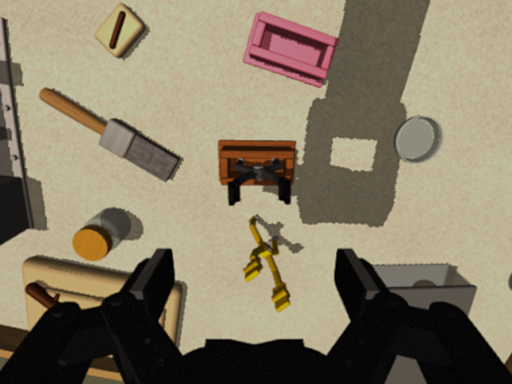

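The wrist view shows the dark pliers in the brown stand at (257,165), with the handles at about (233,190) and (284,190). The yellow pliers are at (265,262) and the pink stand at (290,48). I now need a zoomed crop for the measurement.

Run:
```python
import cv2,pickle
d=pickle.load(open('d.pkl','rb'));im=d['image'][130:214,204:316,::-1]
im=(255*(im/255.)**.55).astype('uint8')
cv2.imwrite('pics/e.png',cv2.resize(im,None,fx=7,fy=7,interpolation=cv2.INTER_CUBIC))
```

```text
(no output)
```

View pics/e.png

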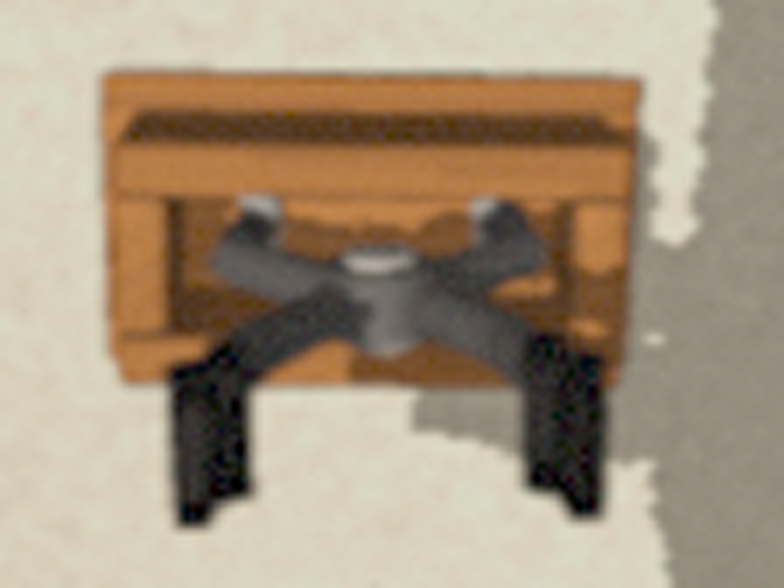

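Run:
```python
from h import *
import pickle; d=pickle.load(open('d.pkl','rb'))
P=lambda l:[(204+(x+.5)/7-.5,130+(y+.5)/7-.5) for x,y in l]
from scipy.optimize import least_squares
uv=np.array(P([(118,147),(633,149),(165,198),(575,200),(165,334),(575,334),(103,75),(640,78)]))
M=np.array([(-23,-47,46),(-23,47,46),(-13,-37,46),(-13,37,46),(13,-37,46),(13,37,46),(-30,-54,0),(-30,54,0)])/1000
def W(p): 
    c,s=np.cos(p[2]),np.sin(p[2]); return M@np.array([[c,s,0],[-s,c,0],[0,0,1]])+[p[0],p[1],0]
f=lambda p:(proj(d,W(p))-uv).ravel()
r=least_squares(f,[.56,.2,.2],loss='soft_l1');print('stand',r.x[:2],np.degrees(r.x[2]),f(r.x).reshape(-1,2).round(1).tolist())
print('pivot',unproj(d,P([(383,300)]),.071))
print('jaws',unproj(d,P([(260,208),(488,210)]),.012))
print('ridge outer',unproj(d,P([(172,435),(605,432)]),.142))
print('top',unproj(d,P([(195,522),(585,517)]),.161), 'grip bottom',unproj(d,P([(210,365),(565,350)]),.125))
```

```text
stand [0.56284671 0.20643196] 11.09231765025354 [[-1.4, -0.4], [0.4, -0.3], [0.1, 0.3], [0.4, 0.3], [0.6, 0.8], [-0.4, 1.1], [-0.5, -0.8], [0.3, -0.8]]
pivot [[0.56147211 0.20799454 0.071     ]]
jaws [[0.56257209 0.18425326 0.012     ]
 [0.55406981 0.22839564 0.012     ]]
ridge outer [[0.56807118 0.17912224 0.142     ]
 [0.55600344 0.23673074 0.142     ]]
top [[0.57254295 0.18455285 0.161     ]
 [0.56201791 0.23325062 0.161     ]] grip bottom [[0.56239062 0.18216568 0.125     ]
 [0.55015503 0.23149681 0.125     ]]
```

```bash
python3 -c "
from h import *
go([.562,.2078,.134],11.4)"
```

```text
t 1.2333 pos [0.5578 0.2048 0.2689] w 0.0848 F [-0.6 -0.4 -0.1] q [  9.  25.  64.  -0.  91. -93.]
shift cm [13.49  0.21  0.49] rot [ 0.001 -0.002  0.   ]
```

Emit:
carry_out([
  [[3,0.2,0.5,0,0,0,8.5],[6,0.2,0.5,0,0,0,8.5],[9,0.2,0.5,0,0,0,8.5],[11.5,0.2,0.5,0,0,0,8.5],[13.5,0.2,0.5,0,0,0,8.5]],
])

```text
time_s: 1.65
position: [0.5581, 0.2116, 0.1332]
tool_rot: [[-0.003, -0.204, 0.979], [-0.0, 0.979, 0.204], [-1.0, 0.0, -0.003]]
ft_force: [0.8, 0.2, -0.2]
grip_width: 0.0855
```

Emit:
carry_out([
  [[0,0,0,0,0,0,8.5],[0,0,0,0,0,0,7.5],[0,0,0,0,0,0,6.8],[0,0,0,0,0,0,6.4]],
], grip_force=20)

```text
time_s: 1.98
position: [0.5603, 0.2112, 0.1371]
tool_rot: [[0.003, -0.203, 0.979], [0.0, 0.979, 0.203], [-1.0, -0.0, 0.003]]
ft_force: [0.1, -0.2, 0.3]
grip_width: 0.0643
```

Run:
```python
from h import *
go([.562,.2078,.134],11.4)
d=snap('wrist')
im=d['image'][100:384,60:460,::-1]
im=(255*(im/255.)**.5).astype('uint8')
cv2.imwrite('pics/f.png',cv2.resize(im,None,fx=2,fy=2,interpolation=cv2.INTER_CUBIC))
```

```text
t 1.9833 pos [0.5603 0.2112 0.1371] w 0.0643 F [ 0.1 -0.2  0.3] q [  9.  32.  76.  -0.  72. -92.]
shift cm [ 0.31 -0.37  0.1 ] rot [0.006 0.003 0.   ]
```

View pics/f.png

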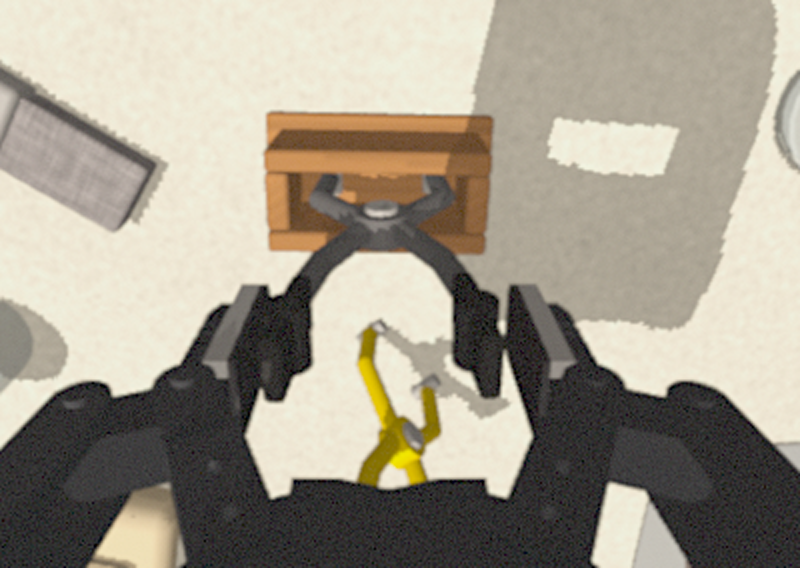

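Both handles of the dark pliers sit between the pads (pads at crop x 265 and 508, handles from 255 to 500), so I close to the carrying width.

Emit:
carry_out([
  [[0,0,0,0,0,0,6.0],[0,0,0,0,0,0,5.6],[0,0,0,0,0,0,5.4],[0,0,0,0,0,0,5.4],[0,0,0,0,0,0,5.4]],
], grip_force=20)

```text
time_s: 2.45
position: [0.561, 0.2108, 0.1375]
tool_rot: [[0.005, -0.203, 0.979], [0.001, 0.979, 0.203], [-1.0, -0.0, 0.005]]
ft_force: [-0.8, -0.4, 8.5]
grip_width: 0.0539
```

Emit:
carry_out([
  [[-0.5,0,0,0,0,0,5.4],[-1,0,0,0,0,0,5.4],[-2,0,0,0,0,0,5.4],[-3,0,0,0,0,0,5.4],[-4,0,0,0,0,0,5.4]],
])

```text
time_s: 2.87
position: [0.5598, 0.2108, 0.1765]
tool_rot: [[0.0, -0.203, 0.979], [0.0, 0.979, 0.203], [-1.0, 0.0, 0.0]]
ft_force: [-0.1, -0.6, -1.4]
grip_width: 0.054
```

Emit:
carry_out([
  [[-1.5,0,0,0,0,0,5.4],[-3,0,0,0,0,0,5.4],[-5,0,0,0,0,0,5.4],[-7,0,0,0,0,0,5.4],[-9,0,0,0,0,0,5.4]],
])

```text
time_s: 3.28
position: [0.5596, 0.2108, 0.2672]
tool_rot: [[0.0, -0.203, 0.979], [0.0, 0.979, 0.203], [-1.0, -0.0, 0.0]]
ft_force: [-0.3, -1.1, -2.0]
grip_width: 0.0538
```

Run:
```python
from h import *
go([.505,-.19,.27],5)
d=snap('wrist');a=snap('scene')
import pickle; pickle.dump((d,a),open('g.pkl','wb'))
im=np.vstack([np.hstack([d['image'][120:384,60:460]]),np.pad(cv2.resize(a['image'][140:240,260:390],None,fx=3,fy=3),((0,0),(0,10),(0,0)))])[:,:,::-1]
im=(255*(im/255.)**.5).astype('uint8')
cv2.imwrite('pics/g.png',im)
```

```text
t 3.2833 pos [0.5596 0.2108 0.2672] w 0.0538 F [-0.3 -1.1 -2. ] q [  9.  26.  64.   0.  91. -92.]
shift cm [ -0.29 -38.14 -13.47] rot [ 0.117  0.    -0.   ]
```

View pics/g.png

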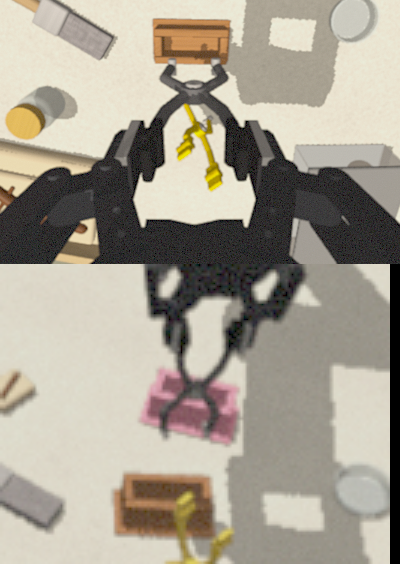

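The pliers are up and clear of the stand, with the pivot at about (253,207) and the tips at (230,182) and (275,183) in the wrist frame. I now measure how they hang relative to the TCP.

Run:
```python
from h import *
import pickle; d,a=pickle.load(open('g.pkl','rb'))
o=env.observe();p=o['position'];R=np.array(o['tool_rot']); print(p)
k=lambda X:((X-p)@R*1000).round(1).tolist()
print('pivot',k(unproj(d,[(253.5,207)],p[2]-.0665)),'tips',k(unproj(d,[(230,184),(275.5,184)],p[2]-.1275)))
s=lambda x,y:(260+x/3,140+(y-264)/3)
print('scene pivot',k(unproj(a,[s(194,390)],p[2]-.0665)),'tips',k(unproj(a,[s(165,430),s(209,428)],p[2]-.1275)))
g=(d['image'][165:225,215:295,::-1]/255.)**.5*255
h=(a['image'][205-10-50:205,300:350,::-1]/255.)**.5*255
A=cv2.resize(g.astype('uint8'),(800,600),interpolation=cv2.INTER_CUBIC)
cv2.imwrite('pics/k.png',A)
```

```text
[0.56072796 0.21098223 0.26931157]
pivot [[66.5, -0.9, -6.6]] tips [[127.5, -23.0, -6.3], [127.5, 19.6, -6.3]]
scene pivot [[66.5, -0.5, -2.3]] tips [[127.5, -20.1, -3.1], [127.4, 24.1, -6.8]]
```

View pics/k.png

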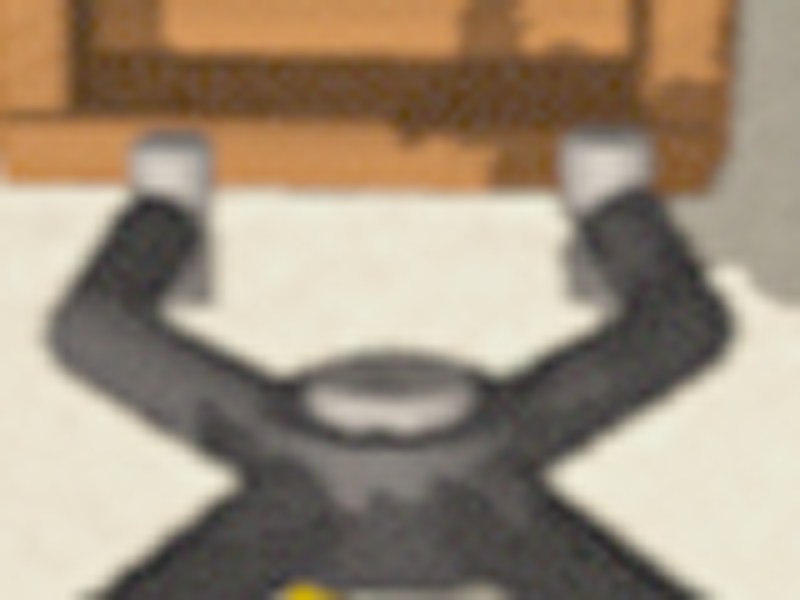

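Run:
```python
from h import *
import pickle; d,a=pickle.load(open('g.pkl','rb'))
o=env.observe();p=np.array([.5600,.2109,.2685]);R=np.array(o['tool_rot'])
k=lambda X:((X-p)@R*1000).round(1).tolist()
q=lambda l:[(215+x/10-.5,165+y/10-.5) for x,y in l]
for z in(-.1275,-.124): print(k(unproj(d,q([(172,217),(612,217),(165,135),(195,300)]),p[2]+z)))
print(k(unproj(d,q([(390,400),(390,470)]),p[2]-.0665)))
```

```text
[[127.5, -21.6, -3.2], [127.5, 19.9, -3.2], [127.4, -22.1, -11.2], [127.5, -19.6, 5.1]]
[[124.0, -21.3, -4.3], [124.0, 19.6, -4.2], [123.9, -21.8, -12.2], [124.0, -19.4, 3.9]]
[[66.4, -1.0, -7.5], [66.5, -1.0, -2.0]]
```

```bash
python3 -c "
from h import *
go([.55,-.19,.275],5)"
```

```text
t 3.3833 pos [0.5607 0.211  0.2693] w 0.0538 F [-0.1 -0.1 -1.9] q [  9.  26.  63.  -0.  90. -92.]
shift cm [ -0.62 -39.05  -9.18] rot [ 0.117  0.007 -0.   ]
```

Emit:
carry_out([
  [[-0.1,-1.5,-0.35,0.03,0,0,5.4],[-0.3,-4,-0.95,0.06,0,0,5.4],[-0.5,-7,-1.65,0.09,0,0,5.4],[-0.6,-10.2,-2.4,0.117,0,0,5.4],[-0.6,-13.4,-3.15,0.117,0,0,5.4]],
])

```text
time_s: 3.8
position: [0.5556, 0.072, 0.2705]
tool_rot: [[-0.001, -0.086, 0.996], [0.0, 0.996, 0.086], [-1.0, 0.0, -0.001]]
ft_force: [1.4, -0.4, -1.6]
grip_width: 0.0543
```

```bash
python3 -c "
from h import *
go([.55,-.19,.275],5)"
```

```text
t 3.8 pos [0.5556 0.072  0.2705] w 0.0543 F [ 1.4 -0.4 -1.6] q [  -5.   22.   70.   -0.   89. -100.]
shift cm [ -0.45 -26.06  -2.81] rot [-0.001 -0.001 -0.   ]
```

Emit:
carry_out([
  [[-0.1,-3.2,-0.35,0,0,0,5.4],[-0.2,-6.4,-0.7,0,0,0,5.4],[-0.3,-9.6,-1.0,0,0,0,5.4],[-0.4,-12.8,-1.4,0,0,0,5.4],[-0.4,-16,-1.7,0,0,0,5.4]],
])

```text
time_s: 4.22
position: [0.5525, -0.0892, 0.2746]
tool_rot: [[-0.001, -0.087, 0.996], [0.0, 0.996, 0.087], [-1.0, 0.001, -0.001]]
ft_force: [0.5, 0.8, -2.8]
grip_width: 0.054
```

Emit:
carry_out([
  [[0,-3.2,-0.3,0,0,0,5.4],[0,-6.4,-0.7,0,0,0,5.4],[0,-9.0,-1.0,0,0,0,5.4],[0,-9.6,-1.1,0,0,0,5.4],[0,-9.6,-1.1,0,0,0,5.4]],
])

```text
time_s: 4.63
position: [0.55, -0.1858, 0.2741]
tool_rot: [[-0.002, -0.084, 0.996], [0.001, 0.996, 0.084], [-1.0, 0.001, -0.002]]
ft_force: [0.6, 0.8, -1.2]
grip_width: 0.054
```

Run:
```python
from h import *
go([.51,-.19,.265],5)
d=snap('wrist'); print(env.observe()['position'])
import pickle; pickle.dump((d,env.observe()),open('l.pkl','wb'))
im=d['image'][60:240,165:405,::-1]
im=(255*(im/255.)**.5).astype('uint8')
cv2.imwrite('pics/l.png',cv2.resize(im,(800,600),interpolation=cv2.INTER_CUBIC))
```

```text
t 4.6333 pos [ 0.55   -0.1858  0.2741] w 0.054 F [ 0.6  0.8 -1.2] q [ -30.   24.   66.   -0.   91. -125.]
shift cm [ 0.91 -0.08 -4.02] rot [-0.003 -0.002 -0.001]
[ 0.5502027  -0.18437789  0.27438162]
```

View pics/l.png

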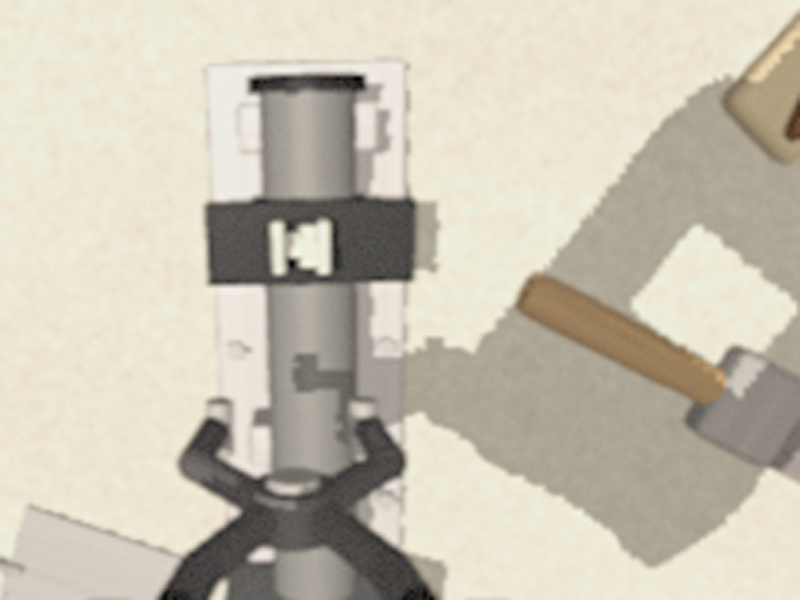

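The clip's ears show at crop x 268–285 (−y) and 316–332 (+y), rows 220–275, on the collar (x 208–415). The jaw tips are at (218,410) and (363,410).

Run:
```python
from h import *
import pickle; d,o=pickle.load(open('l.pkl','rb'))
q=lambda l:[(165+(x+.5)*.3-.5,60+(y+.5)*.3-.5) for x,y in l]
p=np.array([.5500,-.1855,.2742]);R=np.array(o['tool_rot'])
k=lambda X:((X-p)@R*1000).round(1).tolist()
col=unproj(d,q([(207,203),(209,283),(414,201),(414,282)]),.06); print('collar',col.round(4).tolist(),col.mean(0), k(col))
e=unproj(d,q([(268,220),(270,275),(330,220),(332,275)]),.075); print('ears outer',e.round(4).tolist(),e.mean(0),k(e))
print('tips',k(unproj(d,q([(218,412),(363,412)]),p[2]-.1275)), 'pivot',k(unproj(d,q([(292,485)]),p[2]-.0665)))
pl=unproj(d,q([(207,65),(404,62)]),.0);print('plate',k(pl))
```

```text
collar [[0.4968, -0.2228, 0.06], [0.5251, -0.2205, 0.06], [0.4899, -0.1499, 0.06], [0.5184, -0.1464, 0.06]] [ 0.50754886 -0.184901    0.06      ] [[214.2, -32.9, -55.9], [214.2, -33.0, -27.6], [214.3, 40.4, -56.5], [214.3, 41.4, -27.9]]
ears outer [[0.4996, -0.2005, 0.075], [0.5181, -0.1984, 0.075], [0.4978, -0.1795, 0.075], [0.5163, -0.1771, 0.075]] [ 0.50794206 -0.18887196  0.075     ] [[199.2, -10.9, -51.3], [199.2, -10.4, -32.6], [199.3, 10.2, -51.3], [199.3, 11.1, -32.6]]
tips [[127.5, -23.4, -4.5], [127.5, 17.7, -4.4]] pivot [[66.5, -2.1, -5.7]]
plate [[274.3, -37.0, -105.6], [274.4, 41.7, -106.6]]
```

Emit:
carry_out([
  [[0,0.2,-1.5,0,0,0,5.4],[0,0.2,-3.0,0,0,0,5.4],[0,0.2,-3.8,0,0,0,5.4],[1.5,0.2,-3.8,0,0,0,5.4],[3,0.2,-3.8,0,0,0,5.4]],
])

```text
time_s: 5.1
position: [0.5126, -0.1846, 0.2459]
tool_rot: [[0.002, -0.088, 0.996], [-0.001, 0.996, 0.088], [-1.0, -0.001, 0.002]]
ft_force: [-0.4, 0.8, -3.5]
grip_width: 0.0537
```

Emit:
carry_out([
  [[1,0,0,0,0,0,5.4],[2,0,0,0,0,0,5.4],[2,0,0,0,0,0,5.4],[2,0,0,0,0,0,5.4],[2,0,0,0,0,0,5.4]],
])

```text
time_s: 5.52
position: [0.5128, -0.1852, 0.2261]
tool_rot: [[0.001, -0.088, 0.996], [-0.001, 0.996, 0.088], [-1.0, -0.001, 0.001]]
ft_force: [-0.6, 0.0, -1.6]
grip_width: 0.0541
```

```bash
cat > two.py <<'E'
from h import *
import sys,pickle
go([.5115,-.188,.1995],5)
d=snap('wrist');a=snap('scene'); pickle.dump((d,a,env.observe()),open(sys.argv[1]+'.pkl','wb'))
G=lambda im:(255*(im[:,:,::-1]/255.)**.5).astype('uint8')
p=proj(d,[.508,-.19,.08])[0].astype(int); s=proj(a,[.508,-.19,.09])[0].astype(int); print(p,s)
c=[cv2.resize(G(im['image'][q[1]-h:q[1]+h,q[0]-w:q[0]+w]),(400,500),interpolation=cv2.INTER_CUBIC) for im,q,w,h in((d,p,40,50),(a,s,24,30))]
cv2.imwrite('pics/%s.png'%sys.argv[1],np.hstack(c))
E
python3 two.py m
```

```text
t 5.5167 pos [ 0.5128 -0.1852  0.2261] w 0.0541 F [-0.6  0.  -1.6] q [ -32.   22.   77.    0.   81. -127.]
shift cm [ 2.66 -0.27 -0.16] rot [0.    0.001 0.001]
[250 177] [200 172]
```

View pics/m.png

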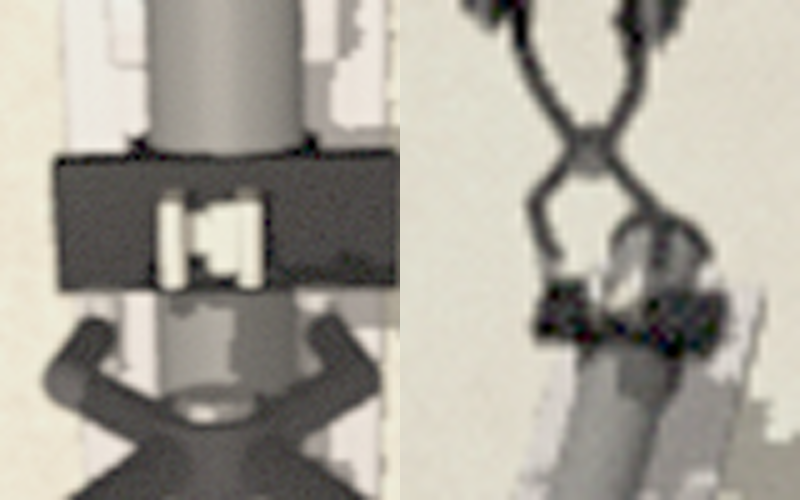

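Run:
```python
from h import *
import pickle; d,a,o=pickle.load(open('m.pkl','rb'))
p=np.array([.5128,-.1850,.2261]);R=np.array(o['tool_rot'])
k=lambda X:((X-p)@R*1000).round(1).tolist()
q=lambda l:[(210+(x+.5)*.2-.5,127+(y+.5)*.2-.5) for x,y in l]
e=unproj(d,q([(160,200),(160,290),(266,195),(266,290)]),.075);print('ears',k(e),e.mean(0))
print('jaw ends',k(unproj(d,q([(97,318),(328,318)]),p[2]-.1255)))
for z in(-12,-4,4): print(z,((proj(d,p+R@np.array([.1275,-.021,z/1000]))-[210,127])*5).round())
s=((proj(a,[p+R@np.array([.1275,y,-.004]) for y in(-.021,.02)]))-[176,142])/.12; s[:,0]+=400; print('scene tips pred',s.round())
```

```text
ears [[151.1, -13.1, -15.0], [151.1, -13.4, 4.1], [151.1, 8.3, -16.0], [151.1, 8.5, 4.0]] [ 0.50750581 -0.18804814  0.075     ]
jaw ends [[125.5, -24.2, 1.9], [125.5, 19.4, 1.8]]
-12 [[111. 242.]]
-4 [[112. 283.]]
4 [[113. 324.]]
scene tips pred [[560. 239.]
 [662. 250.]]
```

Run:
```python
from h import *
import pickle; d,a,o=pickle.load(open('m.pkl','rb'))
p=np.array([.5128,-.1850,.2261]);R=np.array(o['tool_rot'])
k=lambda X:((X-p)@R*1000).round(1).tolist()
q=lambda l:[(210+(x+.5)*.2-.5,127+(y+.5)*.2-.5) for x,y in l]
print('cap',k(unproj(d,q([(212,405)]),p[2]-.0665)))
g=d['image'].mean(2).astype(int)
print('cols 222-239');
for v in range(178,206): print(v,g[v,222:240],g[v,268:286])
```

```text
cap [[66.5, -2.1, -3.7]]
cols 222-239
178 [17 19 23 20 23 20 22 22 21 23 21 19 20 20 22 23 21 20] [23 21 18 21 19 19 17 20 15 13  9  6 12 11 14 15 14 20]
179 [17 19 25 22 24 23 23 22 19 21 19 24 22 21 24 21 22 16] [21 15 17 19 19 18 20 16 14 12 10  6 11  9  6 13 15 20]
180 [23 21 21 21 22 22 24 24 23 22 22 23 22 22 23 23 22 10] [11 12 14  8 11 11 13 12 14 12 10 12  9  8 11  9 12 11]
181 [23 18 21 24 20 20 19 22 19 19 21 21 20 20 23 20 16 13] [11  9  7  9 12  7 10 10 10  9 10 11  9  9 10  5  8 11]
182 [20 18 21 21 21 19 22 20 22 24 21 20 22 20 23 20 21  8] [ 6  7 15  9  8 10  6 10  8  9 10 11 13  7 11 12  9 12]
183 [21 17 19 20 21 20 25 24 25 23 18 23 18 19 17 15  8  6] [11 10 14 11 17 19 20 16 17 13 12  9  7  7  6 10 10  9]
184 [27 17 19 20 28 34 36 34 34 35 32 32 28 22 23 24 22 17] [18 34 43 40 38 37 38 36 37 35 29 32 32 29 35 33 32 28]
185 [ 75  65  64  68  72  78  75  76  71  64  64  64  74  88 102 105 100  96] [32 64 87 87 88 89 86 77 69 69 66 73 75 74 76 75 73 66]
186 [157 152 145 144 143 135 136 141 138 128 111 104 121 171 194 199 197 191] [ 44  88 125 145 163 166 149 121  99  
[... 2097 characters left out ...]
13 18 18 16 20 19 21 17 18 49]
201 [ 36  37  34  31  27  22  17  18  54  86 108 111 127 166 192 203 203 200] [37 41 49 62 57 40 23 16 18 17 17 17 20 20 22 19 16 36]
202 [ 46  39  40  36  33  26  16  18  20  33  54  87 144 185 200 204 203 197] [36 34 33 34 30 21 15 15 17 17 19 23 20 20 21 18 21 28]
203 [ 45  45  45  41  35  22  14  16  19  15  18  39  80 129 168 191 202 201] [29 23 20 18 15 16 15 22 19 21 18 20 23 20 23 22 19 29]
204 [ 47  45  46  45  34  22  22  18  21  19  12  13  23  45  84 129 167 186] [17 17 16 17 18 19 21 18 22 22 19 25 23 22 19 21 18 29]
205 [ 47  49  47  48  38  25  21  21  23  18  19  16  14  11  20  46  83 124] [16 15 16 14 20 18 22 19 23 22 23 22 21 18 21 20 25 46]
```

Pixel rows show the jaw bars sitting about 9 mm further +x than when first grasped. The pliers swung about 4° in the grip during the quick move. I shift back slowly, then check before descending.

Emit:
carry_out([
  [[0,0,-0.15,0,0,0,5.4],[0,0,-0.4,0,0,0,5.4],[0,0,-0.65,0,0,0,5.4],[0,0,-0.9,0,0,0,5.4],[0,0,-1.05,0,0,0,5.4]],
])

```text
time_s: 6.03
position: [0.5016, -0.1866, 0.2254]
tool_rot: [[-0.0, -0.087, 0.996], [-0.0, 0.996, 0.087], [-1.0, -0.0, -0.0]]
ft_force: [0.1, -0.1, -1.5]
grip_width: 0.0538
```

Emit:
carry_out([
  [[0,0,0,0,0,0,5.4],[0.3,0,0,0,0,0,5.4],[0.7,0,0,0,0,0,5.4],[1.0,0,0,0,0,0,5.4],[1.2,0,0,0,0,0,5.4]],
])

```text
time_s: 6.45
position: [0.5019, -0.1864, 0.2126]
tool_rot: [[-0.001, -0.087, 0.996], [0.0, 0.996, 0.087], [-1.0, 0.001, -0.001]]
ft_force: [0.3, 0.2, -2.8]
grip_width: 0.0539
```

```bash
python3 two.py n
```

```text
t 6.45 pos [ 0.5019 -0.1864  0.2126] w 0.0539 F [ 0.3  0.2 -2.8] q [ -33.   22.   80.   -0.   79. -128.]
shift cm [ 1.31 -0.24  0.94] rot [-0.    -0.001 -0.001]
[250 191] [200 172]
```

View pics/n.png

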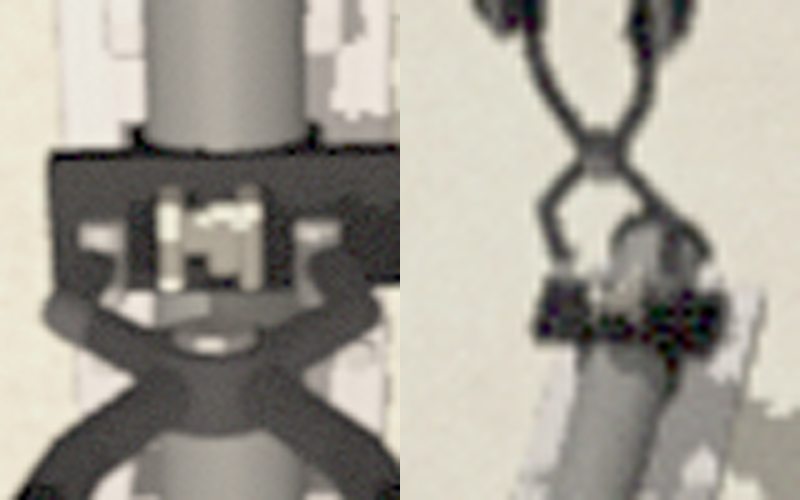

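The bars now straddle the ears laterally: bars at crop x 103 and 320, ears 160–264. Along the pipe they are at rows 222–303 against 190–290 for the ears. I compute the residual offset with depth taken into account.

Run:
```python
from h import *
import pickle; d,a,o=pickle.load(open('n.pkl','rb'))
p=np.array([.5019,-.1865,.2130]);R=np.array(o['tool_rot'])
k=lambda X:((X-p)@R*1000).round(1)
q=lambda l:[(210+(x+.5)*.2-.5,141+(y+.5)*.2-.5) for x,y in l]
e=k(unproj(d,q([(160,192),(160,290),(264,190),(264,290)]),.075));print('ears',e.tolist(),e.mean(0))
j=k(unproj(d,q([(103,222),(320,222),(108,303),(312,303)]),p[2]-.1275));print('bars',j.tolist(),j.mean(0))
c=k(unproj(d,q([(48,152),(54,290)]),.06));print('collar',c.tolist())
```

```text
ears [[138.0, -12.5, -5.7], [138.0, -12.8, 14.6], [138.0, 7.8, -6.1], [138.0, 8.0, 14.6]] [138.     -2.375   4.35 ]
bars [[127.5, -22.9, -2.7], [127.5, 18.1, -2.7], [127.5, -22.3, 13.6], [127.5, 17.0, 13.6]] [127.5    -2.525   5.45 ]
collar [[153.0, -36.0, -10.0], [153.0, -35.8, 20.0]]
```

Emit:
carry_out([
  [[0.3,0,0,0,0,0,5.4],[0.7,0,0,0,0,0,5.4],[1.1,0,0,0,0,0,5.4],[1.4,0,0,0,0,0,5.4],[1.4,0,0,0,0,0,5.2]],
])

```text
time_s: 6.97
position: [0.5018, -0.1864, 0.1985]
tool_rot: [[-0.001, -0.087, 0.996], [0.001, 0.996, 0.087], [-1.0, 0.001, -0.001]]
ft_force: [0.0, -0.0, -1.9]
grip_width: 0.0521
```

Emit:
carry_out([
  [[0,0,0,0,0,0,5.0],[0,0,0,0,0,0,4.8],[0,0,0,0,0,0,4.6],[0,0,0,0,0,0,4.4],[0,0,0,0,0,0,4.4]],
])

```text
time_s: 7.38
position: [0.502, -0.1865, 0.1995]
tool_rot: [[0.0, -0.087, 0.996], [-0.0, 0.996, 0.087], [-1.0, -0.0, 0.0]]
ft_force: [-0.3, 0.1, -1.6]
grip_width: 0.0442
```

```bash
python3 two.py o
```

```text
t 7.3833 pos [ 0.502  -0.1865  0.1995] w 0.0442 F [-0.3  0.1 -1.6] q [ -33.   22.   81.   -0.   77. -128.]
shift cm [-0.   -0.23  0.93] rot [-0.  0.  0.]
[250 196] [200 172]
```

View pics/o.png

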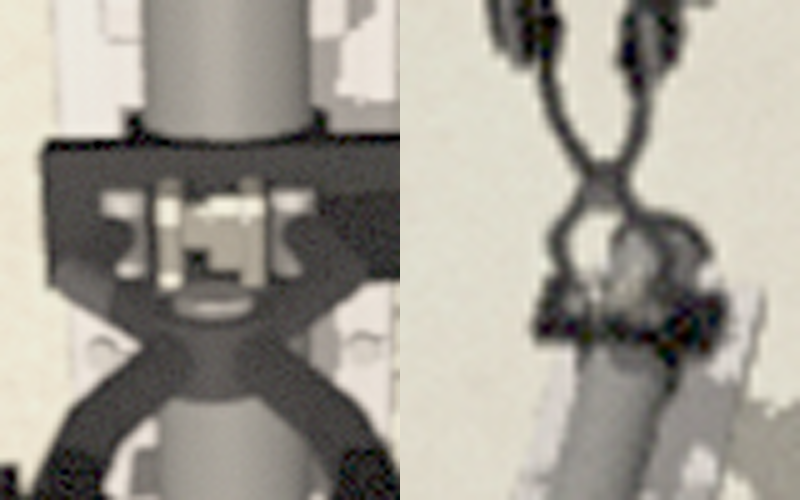

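The jaws straddle the ears (bars at crop x 124 and 293, ears 157–267) and are clear of the collar. I close in small steps, rising slightly to offset the sinking of the tips.

Emit:
carry_out([
  [[-0.05,0,0,0,0,0,4.25],[-0.1,0,0,0,0,0,4.1],[-0.15,0,0,0,0,0,3.95],[-0.2,0,0,0,0,0,3.8],[-0.2,0,0,0,0,0,3.8]],
], grip_force=20)

```text
time_s: 7.9
position: [0.502, -0.1864, 0.2014]
tool_rot: [[-0.0, -0.087, 0.996], [0.0, 0.996, 0.087], [-1.0, 0.0, -0.0]]
ft_force: [0.5, -0.3, -1.6]
grip_width: 0.0381
```

Emit:
carry_out([
  [[-0.03,0,0,0,0,0,3.7],[-0.07,0,0,0,0,0,3.6],[-0.1,0,0,0,0,0,3.5],[-0.12,0,0,0,0,0,3.4],[-0.12,0,0,0,0,0,3.4]],
])

```text
time_s: 8.32
position: [0.5021, -0.1867, 0.2026]
tool_rot: [[0.0, -0.087, 0.996], [-0.0, 0.996, 0.087], [-1.0, -0.0, 0.0]]
ft_force: [0.8, -0.1, -2.1]
grip_width: 0.0341
```

Run:
```python
from h import *
import pickle
d=snap('wrist'); pickle.dump((d,env.observe()),open('p.pkl','wb'));print(env.observe()['position'])
v0=proj(d,[.508,-.19,.08])[0].astype(int);print(v0)
g=d['image'].mean(2).astype(int)
for v in range(v0[1]-20,v0[1]+12,3): print(v,g[v,228:278])
```

```text
[ 0.50206774 -0.18668404  0.20264015]
[250 194]
174 [ 1  2  2  4  2  0  4  5  2  7  6  7  8  3  5  4  6  6  8  7  8 10  3  4
  5  4  5  5  2  5  2  4  6  8 11  6  9  9  9 16 10 11 15 14 15 14 13 14
 15  8]
177 [24 26 21 24 23 22 24 20 22 24 26 24 20 21 22 25 24 21 21 23 20 24 21 21
 19 22 21 22 21 17 22 21 18 22 21 23 22 20 22 20 21 22 20 21 19 18 18 23
 18 20]
180 [22 24 20 23 21 22 21 24 22 21 21 21 19 21 24 31 32 29 21 22 19 19 21 23
 20 23 22 28 32 35 30 24 17 18 16 21 19 22 20 20 18 19 20 20 18 22 22 17
 19 20]
183 [20 22 24 23 18 30 51 68 69 73 71 66 61 57 54 58 56 47 33 12 12 23 29 27
 24 29 40 54 62 60 52 43 49 68 87 86 78 67 55 32 19 19 20 19 20 19 18 15
 17 16]
186 [ 22  21  25  19  19  32  86 128 150 168 168 149 125 116 166 206 204 162
  89  74 119 175 203 207 206 204 186 186 206 205 169  98  74 126 169 164
 136 108  76  38  12  10   7   6  13  13   8   8  12  15]
189 [ 21  18  25  21  17  13  14  13  13  12  21  32  49  82 144 190 191 158
 107  99 108 121 133 161 188 187 147 121 158 185 160  97  62  50  38  29
  16  12  18  17  15  12  15  10   9  12  12  12  13   9]
192 
[... 335 characters left out ...]
76  66  69  60  41
  25  19  16  14  16  14  15  15  18  14  14  17  12   9]
198 [ 32  25  26  22  19  16  18  39  96 147 165 150 121  94  87  98 101  94
  65  28  28  58  78  78  77  70  68  80  96 105  96  74  65  69  76  79
  69  53  28  22  12  18  15  17  15  16  16  20  19  19]
201 [ 42  35  39  35  31  28  26  20  16  12  11  14  12  50 131 186 194 177
 126  56  30  33  35  36  34  34  34  57  80  88  79  49  18  11   9  11
  12  14  15  18  16  19  17  16  14  20  21  21  17  21]
204 [ 43  39  43  42  41  39  33  29  20  21  18  13  16  15  17  26  49  60
  52  50  47  40  41  43  42  40  38  44  51  54  55  44  22  17  14  15
  13  17  17  18  16  20  21  19  18  19  19  30  55 108]
```

Bars are touching both ears. The span over the ears is down from about 22 to 19 px, so the latch has moved about 3 mm. I continue gently.

Emit:
carry_out([
  [[-0.02,0,0,0,0,0,3.35],[-0.04,0,0,0,0,0,3.3],[-0.06,0,0,0,0,0,3.25],[-0.08,0,0,0,0,0,3.2],[-0.08,0,0,0,0,0,3.2]],
])

```text
time_s: 8.78
position: [0.5021, -0.1867, 0.2034]
tool_rot: [[0.0, -0.087, 0.996], [-0.0, 0.996, 0.087], [-1.0, -0.0, 0.0]]
ft_force: [-0.3, -1.5, -2.4]
grip_width: 0.0322
```

Emit:
carry_out([
  [[-0.02,0,0,0,0,0,3.15],[-0.03,0,0,0,0,0,3.1],[-0.05,0,0,0,0,0,3.05],[-0.06,0,0,0,0,0,3.0],[-0.06,0,0,0,0,0,3.0]],
])

```text
time_s: 9.2
position: [0.502, -0.1866, 0.2039]
tool_rot: [[0.0, -0.087, 0.996], [-0.0, 0.996, 0.087], [-1.0, -0.0, 0.0]]
ft_force: [0.5, -1.1, -0.7]
grip_width: 0.0304
```

```bash
cat > rowp.py <<'E'
from h import *
d=snap('wrist'); print(env.observe()['position'],env.observe()['grip_width'])
g=d['image'].mean(2).astype(int)
for v in (183,186,189,192,195): print(v,*g[v,230:270])
E
python3 rowp.py
```

```text
[ 0.50201433 -0.1865467   0.2039228 ] 0.030192676365369566
183 19 22 21 22 54 74 83 88 85 77 70 60 58 65 61 51 38 29 32 38 44 60 73 71 63 50 56 80 99 103 94 83 71 48 21 16 22 20 24 19
186 22 20 18 33 84 124 149 167 165 145 120 122 169 206 201 165 153 188 204 207 191 186 203 207 182 121 76 120 165 169 144 118 89 50 21 9 5 10 8 12
189 18 19 14 16 16 13 10 11 13 30 49 82 147 191 190 153 105 98 112 122 121 158 198 205 181 127 67 48 33 20 12 17 15 13 17 14 11 13 7 10
192 16 14 16 14 17 17 12 14 16 20 35 52 75 99 100 90 86 103 105 102 99 94 95 101 90 76 61 48 27 17 16 14 16 18 15 18 16 20 16 15
195 18 16 17 18 12 17 15 22 41 59 63 60 75 99 102 93 92 100 104 105 104 99 99 102 97 80 62 64 66 56 39 22 17 14 19 17 14 14 19 16
```

Emit:
carry_out([
  [[0,0,0,0,0,0,2.97],[0,0,0,0,0,0,2.94],[0,0,0,0,0,0,2.9],[0,0,0,0,0,0,2.9],[0,0,0,0,0,0,2.9]],
])

```text
time_s: 9.67
position: [0.5021, -0.1865, 0.2041]
tool_rot: [[0.0, -0.087, 0.996], [-0.0, 0.996, 0.087], [-1.0, -0.0, 0.0]]
ft_force: [-0.2, -0.8, -0.4]
grip_width: 0.0292
```

```bash
python3 rowp.py
```

```text
[ 0.5020597  -0.18654031  0.20405551] 0.029508682380090905
183 23 24 20 38 78 100 90 86 86 77 73 63 68 72 66 54 40 42 42 42 51 70 84 86 74 52 53 77 97 99 96 87 66 39 22 15 19 19 18 21
186 21 19 19 26 60 106 136 158 165 151 126 118 166 207 204 171 159 187 202 205 188 185 201 202 181 123 80 123 167 165 136 108 74 40 16 10 6 12 8 10
189 20 18 19 13 14 15 12 6 13 27 39 80 144 189 190 155 105 101 113 121 123 161 199 204 183 129 71 45 29 12 13 17 18 14 15 14 12 14 13 11
192 16 20 14 14 19 19 15 18 16 18 33 50 75 99 102 88 89 100 105 103 100 97 95 97 95 74 56 32 20 17 17 20 18 16 17 16 18 17 17 16
195 20 14 14 14 15 12 17 25 44 59 64 58 74 96 103 95 97 103 106 103 104 97 98 101 98 77 62 67 67 55 39 22 17 19 20 14 18 19 18 14
```

The ears stopped moving with a further millimetre of squeeze, so the clip is shut. I open to the carrying width and check that it stays shut.

Emit:
carry_out([
  [[0,0,0,0,0,0,3.3],[0,0,0,0,0,0,3.9],[0,0,0,0,0,0,4.4],[0,0,0,0,0,0,5.0],[0,0,0,0,0,0,5.4]],
])

```text
time_s: 10.13
position: [0.502, -0.1864, 0.2039]
tool_rot: [[-0.0, -0.087, 0.996], [0.0, 0.996, 0.087], [-1.0, 0.0, -0.0]]
ft_force: [0.7, -0.4, -2.7]
grip_width: 0.0541
```

Emit:
carry_out([
  [[0,0,0,0,0,0,5.4],[-0.5,0,0,0,0,0,5.4],[-1.2,0,0,0,0,0,5.4],[-2.2,0,0,0,0,0,5.4],[-3.2,0,0,0,0,0,5.4]],
])

```text
time_s: 10.55
position: [0.5021, -0.1865, 0.237]
tool_rot: [[0.0, -0.087, 0.996], [-0.0, 0.996, 0.087], [-1.0, -0.0, 0.0]]
ft_force: [-0.6, -0.6, -1.3]
grip_width: 0.0541
```

```bash
python3 two.py r
```

```text
t 10.55 pos [ 0.5021 -0.1865  0.237 ] w 0.0541 F [-0.6 -0.6 -1.3] q [ -33.   21.   77.   -0.   82. -128.]
shift cm [ 3.75 -0.23  0.93] rot [-0.  0.  0.]
[250 184] [200 172]
```

View pics/r.png

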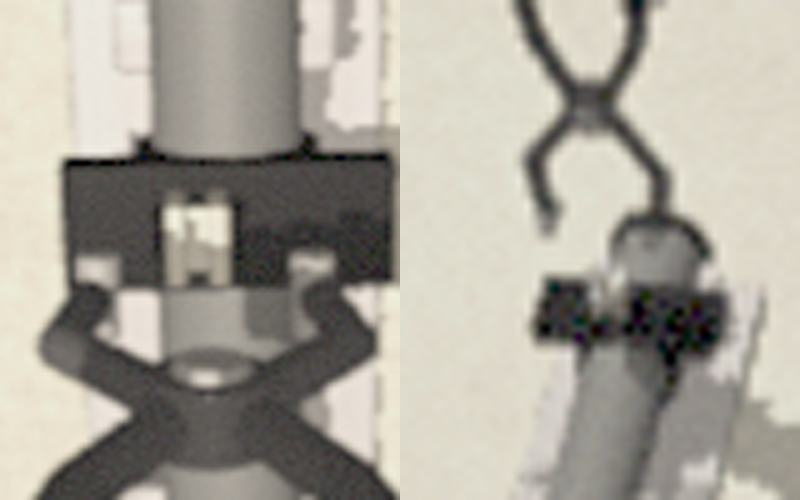

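The clip stays shut with the jaws open and clear (ears now at crop x 162–235). I measure its span and plan the way back.

Run:
```python
from h import *
import pickle; d,a,o=pickle.load(open('r.pkl','rb'))
g=d['image'].mean(2).astype(int)
for v in (176,180,184): print(g[v,236:264])
q=lambda l:[(210+(x+.5)*.2-.5,134+(y+.5)*.2-.5) for x,y in l]
p=np.array([.5021,-.1865,.237]);R=np.array(o['tool_rot'])
k=lambda X:((X-p)@R*1000).round(1)
print(k(unproj(d,q([(162,240),(235,240)]),.075)).tolist())
print('bars',k(unproj(d,q([(97,257),(313,257),(107,340)]),p[2]-.1275)).tolist())
go([.5021,-.1865,.29],5)
```

```text
[ 23  23  22  21  14   5  53 145 196 196 162 159 192 201 198 194 196 200
 179 115  40   7  11  15  20  19  21  25]
[ 22  20  22  20  19   6  27  85 131 168 159 107 109 165 202 198 199 203
 185 124  44   4  12   9  13   8  12   7]
[ 22  21  20  20  13   9  23  67 100 105  98  93 104 105 102  93  92 102
  97  67  26   9   7   9  13   8  12  11]
[[162.0, -12.9, 3.5], [162.0, 2.7, 3.5]]
bars [[127.5, -23.9, -3.1], [127.5, 17.0, -3.1], [127.6, -22.4, 13.7]]
t 10.65 pos [ 0.5026 -0.1869  0.238 ] w 0.054 F [ 1.1 -0.4 -2.4] q [ -33.   21.   77.    0.   82. -128.]
shift cm [-5.2   0.03 -0.03] rot [-0.     0.003  0.002]
```

Emit:
carry_out([
  [[-1,0,0,0,0,0,5.4],[-2.5,0,0,0,0,0,5.4],[-4,0.5,0,0,0,0,5.4],[-5,1.5,0.2,0,0,0,5.4],[-5,3.0,0.5,0,0,0,5.4]],
])

```text
time_s: 11.07
position: [0.5049, -0.1564, 0.2878]
tool_rot: [[0.003, -0.086, 0.996], [-0.002, 0.996, 0.086], [-1.0, -0.002, 0.003]]
ft_force: [0.5, 0.7, -1.5]
grip_width: 0.0539
```

```bash
python3 -c "
from h import *
go([.5569,.2087,.285],11.1)"
```

```text
t 11.0667 pos [ 0.5049 -0.1564  0.2878] w 0.0539 F [ 0.5  0.7 -1.5] q [ -30.   18.   73.   -0.   89. -125.]
shift cm [ 0.23 35.94  8.31] rot [-0.108  0.003  0.002]
```

Emit:
carry_out([
  [[0,2.0,0.45,-0.01,0,0,5.4],[0,4.3,1.0,-0.02,0,0,5.4],[0,6.8,1.6,-0.03,0,0,5.4],[0,9.4,2.2,-0.04,0,0,5.4],[0,12.0,2.8,-0.05,0,0,5.4]],
])

```text
time_s: 11.48
position: [0.5217, -0.0324, 0.2857]
tool_rot: [[-0.0, -0.137, 0.991], [0.0, 0.991, 0.137], [-1.0, 0.0, -0.0]]
ft_force: [0.4, -0.2, -1.5]
grip_width: 0.0542
```

```bash
python3 -c "
from h import *
go([.5569,.2087,.285],11.1)"
```

```text
t 11.4833 pos [ 0.5217 -0.0324  0.2857] w 0.0542 F [ 0.4 -0.2 -1.5] q [ -17.   17.   74.    0.   89. -114.]
shift cm [ 0.08 23.4   6.8 ] rot [-0.056 -0.    -0.   ]
```

Emit:
carry_out([
  [[0,2.6,0.75,-0.01,0,0,5.4],[0,5.2,1.5,-0.02,0,0,5.4],[0,7.8,2.25,-0.03,0,0,5.4],[0,10.4,3.0,-0.04,0,0,5.4],[0,13.0,3.75,-0.056,0,0,5.4]],
])

```text
time_s: 11.9
position: [0.5409, 0.1017, 0.2857]
tool_rot: [[-0.0, -0.193, 0.981], [0.0, 0.981, 0.193], [-1.0, 0.0, -0.0]]
ft_force: [-0.6, -0.7, -1.7]
grip_width: 0.054
```

Emit:
carry_out([
  [[0,2.6,0.6,0,0,0,5.4],[0,5.2,1.2,0,0,0,5.4],[0,7.5,1.8,0,0,0,5.4],[0,9.3,2.2,0,0,0,5.4],[0,10.3,2.45,0,0,0,5.4]],
])

```text
time_s: 12.32
position: [0.5449, 0.208, 0.2855]
tool_rot: [[-0.001, -0.194, 0.981], [0.0, 0.981, 0.194], [-1.0, 0.001, -0.001]]
ft_force: [0.0, 0.4, -1.9]
grip_width: 0.0538
```

```bash
python3 -c "
from h import *
go([.5569,.2087,.205],11.1)"
```

```text
t 12.3167 pos [0.5449 0.208  0.2855] w 0.0538 F [ 0.   0.4 -1.9] q [  9.  24.  64.   0.  92. -92.]
shift cm [ 8.05 -0.17  1.2 ] rot [ 0.002 -0.001 -0.001]
```

Emit:
carry_out([
  [[0.5,0,0.2,0,0,0,5.4],[2.5,-0.1,0.5,0,0,0,5.4],[4.5,-0.2,0.8,0,0,0,5.4],[6.5,-0.2,1.1,0,0,0,5.4],[7.5,-0.2,1.2,0,0,0,5.4]],
])

```text
time_s: 12.73
position: [0.5572, 0.2047, 0.208]
tool_rot: [[-0.004, -0.191, 0.982], [-0.001, 0.982, 0.191], [-1.0, -0.0, -0.004]]
ft_force: [-1.0, -0.3, -2.7]
grip_width: 0.0542
```

Emit:
carry_out([
  [[0.3,0,0,0,0,0,5.4],[0.5,0,0,0,0,0,5.4],[0.5,0,0,0,0,0,5.4]],
])

```text
time_s: 12.98
position: [0.5579, 0.2055, 0.2065]
tool_rot: [[0.001, -0.192, 0.981], [0.0, 0.981, 0.192], [-1.0, -0.0, 0.001]]
ft_force: [-0.6, -0.5, -2.2]
grip_width: 0.0541
```

```bash
cat > st.py <<'E'
from h import *
import sys,pickle
go([.5569,.2087,.205],11.1)
d=snap('wrist'); pickle.dump((d,env.observe()),open(sys.argv[1]+'.pkl','wb'))
p=proj(d,[.5628,.2064,.046])[0].astype(int);print(p)
G=(255*(d['image'][p[1]-60:p[1]+60,p[0]-80:p[0]+80,::-1]/255.)**.5).astype('uint8')
cv2.imwrite('pics/%s.png'%sys.argv[1],cv2.resize(G,(800,600),interpolation=cv2.INTER_CUBIC))
E
python3 st.py s
```

```text
t 12.9833 pos [0.5579 0.2055 0.2065] w 0.0541 F [-0.6 -0.5 -2.2] q [  9.  28.  70.  -0.  82. -92.]
shift cm [ 0.15  0.33 -0.04] rot [-0.001  0.001  0.   ]
[254 182]
```

View pics/s.png

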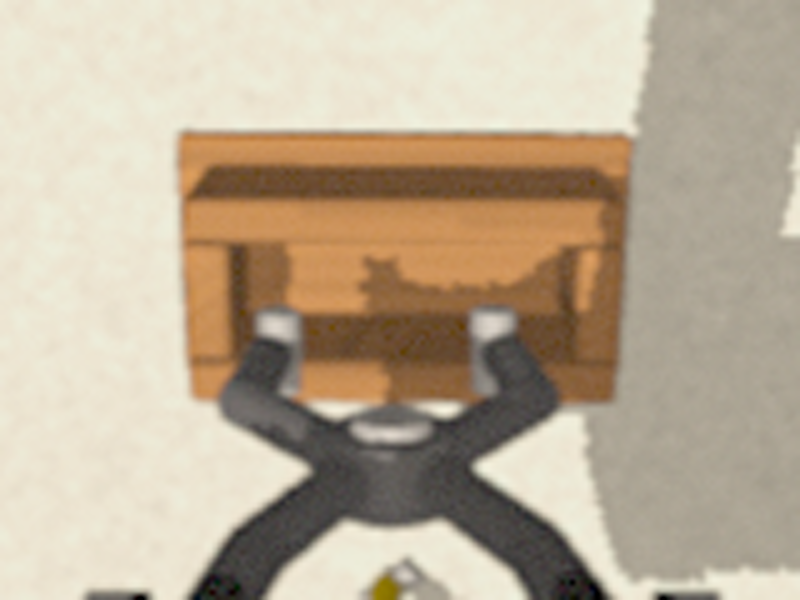

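Jaw bars are at crop (278,308–392) and (493,308–392), and the rim of the well spans x 232–575, y 243–360. I compute the horizontal offset.

Run:
```python
from h import *
import pickle; d,o=pickle.load(open('s.pkl','rb'))
q=lambda l:[(174+(x+.5)*.2-.5,122+(y+.5)*.2-.5) for x,y in l]
p=np.array([.5577,.2056,.2065]);R=np.array(o['tool_rot'])
k=lambda X:((X-p)@R*1000).round(1)
w=k(unproj(d,q([(230,243),(232,360),(577,245),(573,360)]),.046));print('well',w.tolist(),w.mean(0))
j=k(unproj(d,q([(278,308),(493,308),(288,392),(483,392)]),p[2]-.1275));print('bars',j.tolist(),j.mean(0))
print('stand fit',k(np.array([[.5628,.2064,.046]])))
```

```text
well [[160.5, -36.8, -8.8], [160.5, -37.3, 17.1], [160.5, 36.1, -8.4], [160.5, 36.2, 17.1]] [160.5   -0.45   4.25]
bars [[127.5, -24.1, -4.4], [127.5, 16.5, -4.4], [127.5, -22.6, 12.5], [127.5, 14.9, 12.5]] [127.5    -3.825   4.05 ]
stand fit [[160.5  -0.2   4.9]]
```

Emit:
carry_out([
  [[0.5,0.3,0,0,0,0,5.4],[1.8,0.3,0,0,0,0,5.4],[3.2,0.3,0,0,0,0,5.4],[4.5,0.3,0,0,0,0,5.4],[5.5,0.3,0,0,0,0,5.4]],
])

```text
time_s: 13.45
position: [0.5569, 0.209, 0.1503]
tool_rot: [[0.0, -0.192, 0.981], [0.0, 0.981, 0.192], [-1.0, 0.0, 0.0]]
ft_force: [-0.7, 0.1, -1.8]
grip_width: 0.0542
```

Emit:
carry_out([
  [[0.3,0,0,0,0,0,5.4],[0.6,0,0,0,0,0,5.4],[0.8,0,0,0,0,0,5.4],[1.0,0,0,0,0,0,5.4],[1.1,0,0,0,0,0,5.4]],
])

```text
time_s: 13.87
position: [0.5573, 0.2088, 0.1403]
tool_rot: [[0.001, -0.192, 0.981], [0.0, 0.981, 0.192], [-1.0, -0.0, 0.001]]
ft_force: [-0.3, -0.4, 1.4]
grip_width: 0.0543
```

```bash
python3 st.py t
```

```text
t 13.8667 pos [0.5573 0.2088 0.1403] w 0.0543 F [-0.3 -0.4  1.4] q [  9.  31.  76.  -0.  73. -92.]
shift cm [-6.47 -0.   -0.04] rot [-0.001  0.001  0.   ]
[250 204]
```

View pics/t.png

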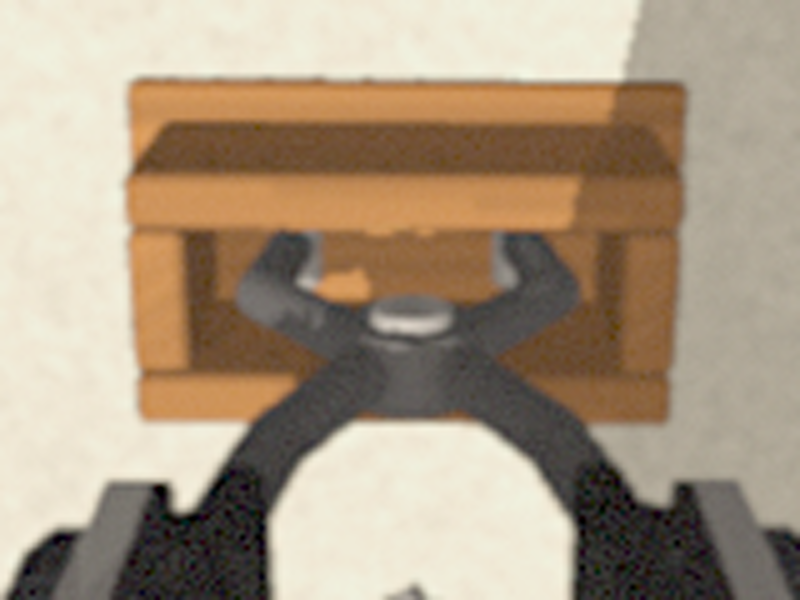

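The jaws are in the well and on its floor (wrist force has gone from −1.8 to +1.4 N). I release gently and withdraw.

Emit:
carry_out([
  [[0,0,0,0,0,0,5.8],[0,0,0,0,0,0,6.2],[0,0,0,0,0,0,6.8],[0,0,0,0,0,0,7.6],[0,0,0,0,0,0,8.5]],
])

```text
time_s: 14.33
position: [0.5572, 0.2088, 0.1401]
tool_rot: [[0.0, -0.192, 0.981], [0.0, 0.981, 0.192], [-1.0, 0.0, 0.0]]
ft_force: [-0.1, 0.6, 0.4]
grip_width: 0.0842
```

Emit:
carry_out([
  [[0,0,0,0,0,0,8.5],[-0.5,0,0,0,0,0,8.5],[-2,0,0,0,0,0,8.5],[-4,0,0,0,0,0,8.5],[-6,0,0,0,0,0,8.5]],
])

```text
time_s: 14.75
position: [0.5569, 0.2087, 0.2008]
tool_rot: [[-0.001, -0.192, 0.981], [-0.0, 0.981, 0.192], [-1.0, 0.0, -0.001]]
ft_force: [-0.6, -0.8, -0.2]
grip_width: 0.085
```

Emit:
carry_out([
  [[-2.5,0,0,0,0,0,8.5],[-5,0,0,0,0,0,8.5],[-8,0,0,0,0,0,8.5],[-8,0,0,0,0,0,8.5],[-8,0,0,0,0,0,8.5]],
])

```text
time_s: 15.17
position: [0.5574, 0.2088, 0.2817]
tool_rot: [[0.004, -0.192, 0.981], [0.001, 0.981, 0.192], [-1.0, -0.0, 0.004]]
ft_force: [-0.1, -0.7, -0.7]
grip_width: 0.085
```

```bash
python3 st.py u
```

```text
t 15.1667 pos [0.5574 0.2088 0.2817] w 0.085 F [-0.1 -0.7 -0.7] q [  9.  25.  63.   0.  92. -92.]
shift cm [ 7.67 -0.   -0.08] rot [-0.001  0.004  0.   ]
[251 165]
```

View pics/u.png

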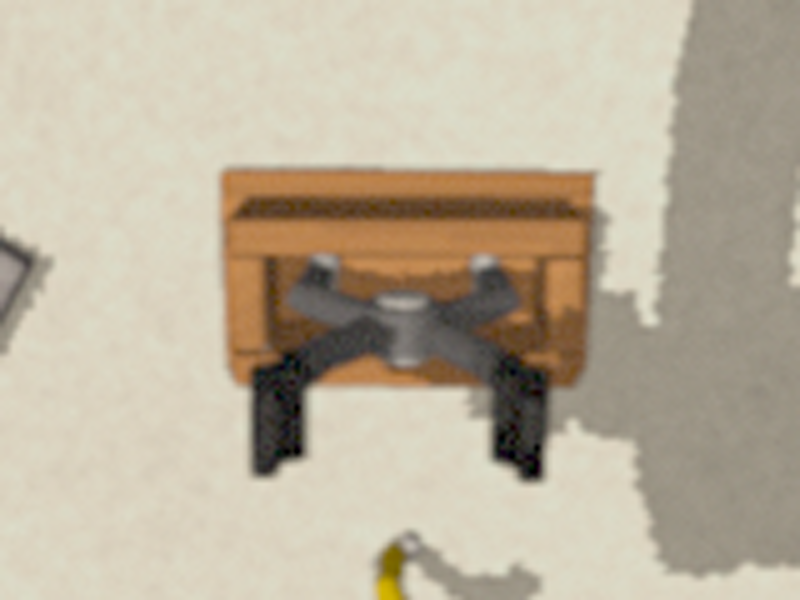

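The pliers stand upright and released in the well, as at the start (pivot at crop (405,325), handles at (278,420) and (518,420)). The gripper is clear, so I hand in.

Run:
```python
from h import *
import pickle
b0=pickle.load(open('ab.pkl','rb'))[1]['image'].astype(int); b=snap('top')['image'].astype(int)
m=(abs(b-b0).max(2)>45).astype('uint8'); n,_,s,c=cv2.connectedComponentsWithStats(m)
print([(s[i,4],c[i].round().tolist()) for i in range(1,n) if s[i,4]>8])
print(env.observe()['qvel'].round(1)); print(env.close_job())
```

```text
[(np.int32(109), [177.0, 158.0]), (np.int32(10589), [113.0, 302.0]), (np.int32(362), [185.0, 180.0]), (np.int32(25), [110.0, 181.0]), (np.int32(11), [321.0, 219.0]), (np.int32(13), [172.0, 228.0]), (np.int32(16), [171.0, 237.0]), (np.int32(14), [168.0, 247.0]), (np.int32(47), [183.0, 246.0]), (np.int32(9), [22.0, 343.0]), (np.int32(257), [248.0, 363.0]), (np.int32(36), [57.0, 374.0]), (np.int32(12), [278.0, 378.0]), (np.int32(20), [58.0, 382.0])]
[-0.   0.7  0.7 -0.  -0.   0. ]
the job is handed in; nothing more can be done
None
```

The job is handed in: I took the dark pliers from the wooden stand, snapped the white clip shut with them, and put them back upright in the well. The clock stood at about 15 s of the 72 s allowed. Handing in reports no verdict, so the result below rests on my own checks.

**Clip:** The span over the ears went from about 21 mm to 13.7 mm. It stopped changing with a further millimetre of squeeze and held after the jaws opened. That is about 7.6 mm of latch travel, accurate to roughly 1 mm, so 7.2 mm is not proven by measurement alone. I judged it shut because the clip stayed closed by itself. The grip was limited to 20 N and no unusual wrist force appeared.

**Pliers:** The last wrist picture shows them standing in the well as at the start, with the gripper open and about 14 cm above where it let go. While carrying, a quick move swung them about 4° in the grip. I saw this before descending and corrected for it.

**Other objects:** The gripper stayed well above them on every pass. The before-and-after comparison of the top view was coarse. The changes I recognised were at the arm and its shadow, the stand and the clip. A few small patches I did not look into individually.

I viewed 15 pictures against the budget of 10. The extra ones went on checking the jaw alignment, the shut clip and the return to the stand.

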